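Close up an eyepiece stack against the end stop of the assembly rail

TASK

The parts of a stereoscope eyepiece lie touching in a row in the V rail. First swing the magnifier right away to one side, so that no part of its lens hangs over the rail or its bed any more; then push on the free end of the walnut barrel until the whole row has slid along together, as one train, fully home against the steel end stop with no gaps left, and come away. Only push: grip and lift nothing, keep your fingers off the two lens cells and the bone spacer, do not let the row come apart on the way, and leave everything else on the table where it lies.

Things in the scene. Friction and masses are not known exactly. Their poses are not given: they have to be found in the camera images.
- rail: Assembly rail, fixed: a walnut bed 330 x 86 x 6 mm carrying an aluminium angle laid as a 90 degree V trough 300 mm long, 50 mm wide over its graduated walnut edges; the trough's edges are 32 mm above the table. Origin at the centre of the bed's underside; x along the trough towards the end stop, y level and across it (the robot's side is +y), z up.
- stop_face (a point): Centre of the face of the steel end stop (a plate 54 mm wide, its top 70 mm above the table) that the row must come up against, at the height of the row's axis (42.8 mm above the table). Same axes as the rail.
- barrel: Turned walnut eyepiece barrel, a cylinder of 44 mm diameter and 60 mm long lying in the trough, last of the row (farthest from the stop), 90 g. Origin at its centre, 42.8 mm above the table; x is its axis and points to the stop. Its flat free end, 30 mm behind the origin, is the one to push; the row needs about 1 to 3 N to slide.
- rear_cell: Brass lens cell, a short cylinder of 44 mm diameter and 20 mm long lying in the trough against the barrel's front end, 80 g. Origin at its centre; x is its axis and points to the stop.
- bone_spacer: Bone spacer ring, 44 mm diameter and 24 mm long, lying in the trough between the two lens cells, 40 g. Origin at its centre; x is its axis and points to the stop.
- front_cell: Brass lens cell like the other, 44 mm diameter and 20 mm long, first of the row (nearest the stop), 80 g. Origin at its centre; x is its axis and points to the stop. The row of four is 124 mm long when closed up.
- bracket: Nickel bracket of the swing-arm magnifier, fixed to the table beyond the rail as seen from the robot: a foot 64 x 64 x 8 mm and a post of 18 mm diameter; with the arm's hub and clamp screw on top it reaches 148 mm above the table. Origin at the foot's underside, on the vertical pivot axis of the arm; its axes are those of the rail within 0.1 rad.
- magnifier (a joint): Angle of the magnifier's arm about the bracket's post, rad, range -1.75 to 1.75: at 0 the arm points along the bracket's +y, across the rail towards the robot; it grows as the lens swings towards the stop end of the rail (clockwise from above), and is negative towards the other end. It turns with about 0.5 N at the lens and stays where it is left.
- lens (a point): Centre of the magnifier's lens, 155 mm from the pivot axis: a round glass in a nickel rim of 96 mm outer diameter and 12 mm thick, level, from 120 to 132 mm above the table; a ball-ended stub sticks out 16 mm from the rim on the side away from the pivot, a bar of 9 mm joins the other side to the hub.
- tweezers: Bystander: blued steel tweezers 125 mm long, 8 mm high, lying beside the rail. Origin at the centre of the underside.
- spare_spacer: Bystander: a second round bone spacer, 44 mm diameter, 24 mm high, lying flat on the table on the robot's side of the rail. Origin at the centre of its underside.
- eyepiece_plate: Bystander: cracked walnut eyepiece plate 90 x 60 x 6 mm, flat on the table beyond the rail. Origin at the centre of its underside.
- lens_board: Bystander: rosewood lens board 130 x 70 x 9 mm with two round holes, flat on the table beyond the rail near the stop. Origin at the centre of its underside.
- dish: Bystander: white ceramic mixing dish, 84 mm diameter, 26 mm high, well to the left of the rail. Origin at the centre of its underside.
- screwdriver: Bystander: small screwdriver 140 mm long lying well to the right of the rail.
- jar: Bystander: closed glass jar, 56 mm diameter, 55 mm high, well to the right of the rail. Origin at the centre of its underside.

How it is judged:
On the way, in this order (a step that is already met when the one before it is completed fails the run):
1. the magnifier's lens is swung clear of the rail and its bed (y of lens in the frame of rail below -0.092 m), for 0.2 s.
2. the whole row is home against the end stop, closed up (x of front_cell in the frame of stop_face above -0.013 m and x of bone_spacer in the frame of stop_face above -0.0355 m and x of rear_cell in the frame of stop_face above -0.058 m and x of barrel in the frame of stop_face above -0.098 m), for 0.2 s.
At the end, for the whole second after the job is handed in: The row rests in the trough closed up to the stop: each part at most 3 to 4 mm short of its place, within 4 mm of the axis sideways and in height, parallel within 0.08 rad. The lens centre is more than 92 mm from the trough's centre line on the bracket's side; the arm is at rest (all of step 2 and y of front_cell in the frame of stop_face between -0.004 and 0.004 m and z of front_cell in the frame of stop_face between -0.004 and 0.004 m and angle between the x axis of each of front_cell, bone_spacer, rear_cell, barrel and the x axis of rail, either way round below 0.08 rad and linear speed of each of front_cell, bone_spacer, rear_cell, barrel below 0.01 m/s and y of bone_spacer in the frame of stop_face between -0.004 and 0.004 m and z of bone_spacer in the frame of stop_face between -0.004 and 0.004 m and y of rear_cell in the frame of stop_face between -0.004 and 0.004 m and z of rear_cell in the frame of stop_face between -0.004 and 0.004 m and y of barrel in the frame of stop_face between -0.004 and 0.004 m and z of barrel in the frame of stop_face between -0.004 and 0.004 m and y of lens in the frame of rail below -0.092 m and velocity of joint magnifier between -0.05 and 0.05 rad/s); the robot touches nothing.
It fails at once if a part of the row is lifted by more than 10 mm (height (world z) of any of front_cell, bone_spacer, rear_cell, barrel above 0.0528 m).
It fails at once if the barrel is taken between the fingers (distance between the grasp point and barrel below 0.025 m).
It fails at once if the fingers touch a lens cell or the spacer of the row (contact force between the fingers and front_cell above 0.5 N or contact force between the fingers and bone_spacer above 0.5 N or contact force between the fingers and rear_cell above 0.5 N).
It fails at once if the row comes apart: a gap of more than 8 mm opens between neighbours (distance between barrel and rear_cell above 0.048 m or distance between rear_cell and bone_spacer above 0.03 m or distance between bone_spacer and front_cell above 0.03 m).
It fails at once if something else on the table is moved by more than 15 mm (distance of any of tweezers, spare_spacer, eyepiece_plate, lens_board, dish, screwdriver, jar from where it was at the start of the episode above 0.015 m).
It also fails if it takes over 48 s, if anything falls off the work surface, if the arm or the gripper's body presses on something with over 40 N, if the wrist force passes 120 N, or if a joint passes its speed limit or range.

ROBOT

A 6-joint arm with a two-finger parallel gripper is mounted at the origin on the work surface. World frame = base frame: x ahead of the robot, y to its left, z up, the work surface at z = 0. Lengths are in m, angles in rad, forces in N, time in s.
With the tool pointing down it reaches from about 0.325 to 0.775 m from the base axis. Payload 5.5 kg.
Tool frame: the origin (TCP) lies midway between the tips of the shut fingers; the grasp point (between the pads) lies 19 mm behind it (robot.pinch_z is the distance from the TCP to the grasp point, in m); y points along the fingers, z is the direction in which the jaws open and shut, and the axes are right-handed (so a half turn about y gives the same grasp; the last joint's range is limited). The gripper opens to 88 mm and grips with 3 to 60 N. Pads are 20 mm wide; open, the fingers measure 115 mm over their backs; the gripper's body (75 mm by 178 mm) begins 61 mm behind the grasp point.
Start: joints at [-1.169, 0.091, 1.231, -0, 1.82, -0.057], TCP at [0.266, -0.538, 0.223] pointing down, gripper open.
Joint ranges: [-2.87, 2.87], [-0.86, 2.18], [0.17, 2.46], [-1.51, 4.65], [0.06, 2.69], [-2.65, 2.65]. Speed limits (rad/s): [2.57, 2.57, 3.01, 3.14, 3.14, 3.14].

INTERFACE

Orientations are given as a rotation vector (axis times angle).
In Python, from workcell import robot gives the robot as it stands.
- The arm moves only by the tool step_arm, never from a script. Its argument "motion" is a list of rows, each a list of 7 numbers: the shift along the world's x, y, z scaled (see below), then the turn, a rotation vector about the world's x, y, z scaled (see below), then the closure in counts, from 0 (fully open) to 255 (shut). A call has 1 to 5 rows; each row shifts and turns the commanded pose from where the row before left it; what a row does not reach is not made up. The controller multiplies each number of a shift by 0.02 m and each number of a turn by 0.1 rad. A row lasts 1/12 s, in which the tool goes at most 41.7 mm and 7.16 degrees, less where a joint would pass 70% of its speed; a pose out of reach is approached as far as the arm can. A call with a number of a shift or a turn outside -1 to 1 is refused whole. A call with a gripper value outside its range is refused whole. The fingers move at their own pace and stop on an object; the grip force is fixed at half the most. Time passes only in rows, so rows that do not move let the fingers close. It gives the time, the measured TCP pose, the force and the opening at its end, in the units of the state.
- robot.get_state(): the state, without advancing time (a new reading comes with each control period).
- robot.read_camera(name): name is "side" or "top" or "wrist"; returns a dict with "image" (384x512x3 uint8, blue, green, red), "range_z" (384x512 float32, m along the optical axis (not along the pixel's ray), 0 where there is no reading), "fov_y" (degrees; the focal length in pixels is half the picture's height over the tangent of half this angle, whatever the lens; pixels are square), "cx", "cy" (the principal point, pixels), "rvec" (rotation vector, rad) and "tvec" (3), from world to camera coordinates, as OpenCV has them; the wrist camera has in their place "tool_from_camera" (4x4, takes a point from camera to tool coordinates, whose origin is the TCP and whose axes are the tool frame's). Camera axes: x right, y down, z forward; pixel columns grow to the right and rows downward; lengths in m; the calibration is good to about 2 mm. A picture is of the moment at which its call begins: read the wrist's pose just before it.
- robot.finish_job(): hands the job in, once; it reports no verdict.
Trained networks look in a picture, given as the dict that the camera call returned (one of the last four; its "shot" number tells which), for a name from the list of things; names that differ only in an ending like _2 or _b are one class to them, and where a whole thing is asked for, a point or a joint stands for the part that bears it (a point fixed in the world has none). Each returns a list of dicts, best first, with "confidence" (0 to 1); they miss things now and then, are a little off and sometimes report something else, mostly with a low value. They report only what shows in the picture. A call takes as long as a camera call.
- robot.cut_out(target, picture): "pixels" (384x512 bool, what is visible of it) and "box" ([left, top, width, height] in pixels, round what is visible of it).
- robot.tip_of(target, picture): "centre" ([row, column] in pixels: a listed point, or the origin of a listed thing).
The state is a dict: "t": time; "qpos": joint angles; "joint_velocities": joint speeds; "effort": joint torques, N m; "tool_pos": TCP position; "ee_rot": TCP orientation; "contact_force": force on the tool from outside, world axes, zero at the start; "wrist_torque": the same for the moment, N m; "opening": finger opening in m.
Only numpy, scipy, OpenCV 4.12 (cv2) and the standard library are available. Lean on these libraries where they do the work, as an engineer would, in place of code of your own. Each camera call takes 0.05 s, during which the arm holds its last target.

## Working session

There is one attempt and no reset: what is moved stays moved. The work goes in short steps, Python scripts to look and compute and a tool call to move; the robot and the scene stay as the last step left them, time stands still between calls to the robot, and variables do not carry over. Pictures are saved under pics/ and viewed, and the job is handed in when it is done.

Besides the shell and the picture viewer there is one more tool, called by a JSON object that holds its "name" and its "arguments". step_arm: Moves the arm, as the interface text tells. Its arguments: {"type":"object","properties":{"motion":{"type":"array","items":{"type":"array","items":{"type":"number"}}}},"required":["motion"]}

```bash
mkdir -p pics; ls; cat > h.py <<'E'
import numpy as np, cv2
from workcell import robot
def K(p):
    f=p["image"].shape[0]/2/np.tan(np.radians(p["fov_y"])/2); return f,p["cx"],p["cy"]
def T(p):
    R=cv2.Rodrigues(np.array(p["rvec"],float))[0]; t=np.array(p["tvec"],float).ravel(); return R,t
def world(p,r,c,z=None):
    f,cx,cy=K(p); R,t=T(p)
    d=np.array([(c-cx)/f,(r-cy)/f,1.])
    if z is None:
        return R.T@(d*p["range_z"][int(round(r)),int(round(c))]-t)
    o=-R.T@t; w=R.T@d; return o+w*(z-o[2])/w[2]
def cloud(p):
    f,cx,cy=K(p); R,t=T(p); Z=p["range_z"]; r,c=np.indices(Z.shape)
    P=np.stack([(c-cx)/f*Z,(r-cy)/f*Z,Z],-1)
    return (P-t)@R
E
python3 - <<'E'
from h import *
for n in ("top","side"):
    p=robot.read_camera(n); cv2.imwrite(f"pics/{n}0.png",p["image"])
    print(n,p["fov_y"],-T(p)[0].T@T(p)[1])
    for k in ("rail","stop_face","barrel","rear_cell","bone_spacer","front_cell","bracket","lens","tweezers","spare_spacer","eyepiece_plate","lens_board","dish","screwdriver","jar"):
        try:
            o=robot.tip_of(k,p)
            for q in o[:2]:
                r,c=q["centre"]; print(k,np.round([r,c],1),round(q["confidence"],2),world(p,r,c).round(3))
        except Exception as e: print(k,e)
print(robot.get_state())
E
```

```text
pics
top 56.68931739245201 [0.39038962 0.00139829 1.07369846]
rail [208.5 268.8] 0.83 [ 0.48  -0.035  0.128]
stop_face [208.6 221.1] 0.57 [0.487 0.103 0.019]
stop_face [171.9 407.3] 0.4 [ 0.616 -0.462 -0.003]
barrel [237.4 252. ] 0.23 [ 0.404  0.009 -0.001]
bone_spacer [208.6 261.4] 0.47 [ 0.485 -0.016  0.066]
bone_spacer [173.1 412.8] 0.29 [ 0.607 -0.466  0.027]
front_cell [206.6 256.5] 0.48 [ 0.491 -0.002  0.064]
bracket [152.4 279.5] 0.56 [ 0.65  -0.065  0.066]
bracket [200.4 281.5] 0.26 [ 0.502 -0.068  0.133]
lens [196.3 281.8] 0.86 [ 0.514 -0.069  0.131]
tweezers [238.5 252.5] 0.64 [ 0.401  0.007 -0.001]
spare_spacer [238.4 302.4] 0.58 [ 0.405 -0.142 -0.   ]
spare_spacer [209.7 220.5] 0.24 [0.482 0.103 0.036]
eyepiece_plate [167.  330.3] 0.89 [ 0.624 -0.225  0.004]
lens_board [174.9 222.8] 0.81 [0.59  0.102 0.012]
lens_board [209.2 221.9] 0.68 [0.485 0.1   0.016]
dish [203.2 123.6] 0.91 [0.497 0.401 0.003]
jar [239.  414.3] 0.66 [ 0.411 -0.452  0.055]
side 43.345708455420755 [0.42490502 1.22967681 0.9817697 ]
rail [200.1 268.6] 0.64 [0.487 0.007 0.034]
stop_face [218.  271.1] 0.
[... 814 characters left out ...]
417 -0.436  0.018]
{'t': 1.6, 'qpos': array([-1.16871789e+00,  9.11048480e-02,  1.23068687e+00, -2.90170126e-05,
        1.81980489e+00, -5.66772332e-02]), 'joint_velocities': array([-4.08143633e-04,  7.54761424e-04,  9.40823336e-04,  2.87084428e-04,
       -3.38731848e-05,  6.13248971e-04]), 'effort': array([-4.27971054e-05, -4.46181893e+01, -4.06497324e+01,  6.97617349e-02,
        1.94955053e-02,  2.23789601e-05]), 'tool_pos': array([ 0.26570765, -0.53797611,  0.22263573]), 'ee_rot': array([-0.45916751,  1.96647216, -1.96647405]), 'contact_force': array([ 0.00355408, -0.30202295, -0.06904369]), 'wrist_torque': array([-0.02467026, -0.01162985,  0.00848303]), 'opening': 0.08771324993644078}
```

```bash
python3 - <<'E'
import cv2
a=cv2.imread("pics/top0.png"); b=cv2.imread("pics/side0.png")
cv2.imwrite("pics/top0z.png",cv2.resize(a[120:280,150:350],None,fx=4,fy=3.75))
cv2.imwrite("pics/side0z.png",cv2.resize(b[120:270,180:340],None,fx=4,fy=4))
E
```

```text
(no output)
```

View pics/top0z.png

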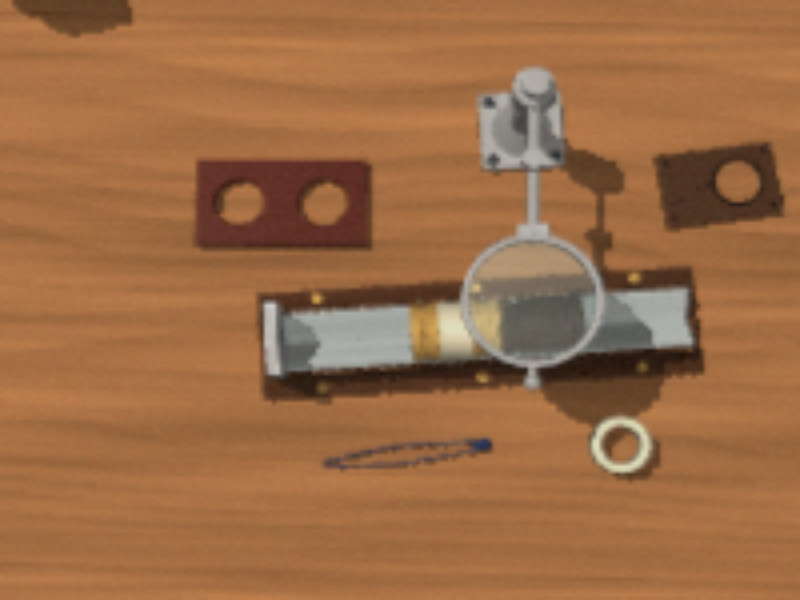

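View pics/side0z.png

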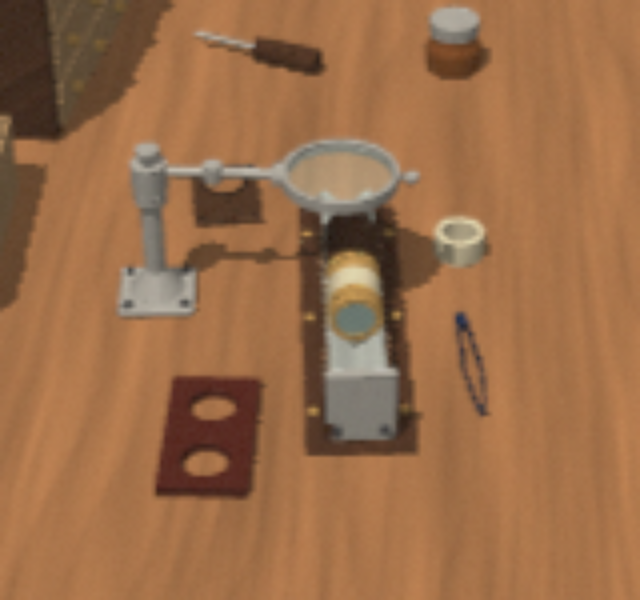

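View pics/top0.png

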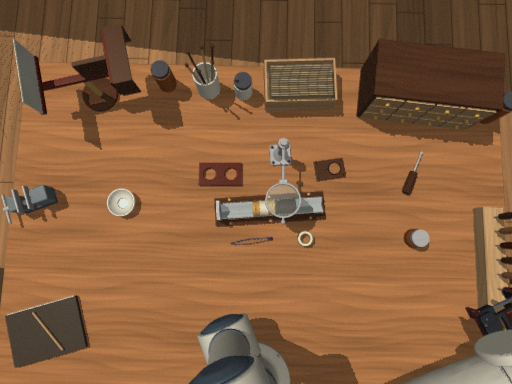

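```bash
python3 - <<'E'
from h import *
st=robot.get_state(); print(cv2.Rodrigues(st["ee_rot"])[0].round(3))
for n in ("top","side"):
    p=robot.read_camera(n); np.savez(f"{n}0.npz",**{k:v for k,v in p.items() if k!="shot"})
    C=cloud(p).reshape(-1,3); I=p["image"].reshape(-1,3)
    reg=(C[:,0]>.4)&(C[:,0]<.57)&(C[:,1]>-.28)&(C[:,1]<.18)
    # stop: z in .05-.075 near y~.1
    s=reg&(C[:,2]>.045)&(C[:,2]<.08)&(C[:,1]>.06)
    print(n,"stop",s.sum(),C[s].min(0).round(3),C[s].max(0).round(3),np.median(C[s],0).round(3))
    # row
    w=reg&(C[:,2]>.05)&(C[:,2]<.075)&(C[:,1]<.07)
    print("row y range",w.sum(),np.percentile(C[w],[1,50,99],axis=0).round(3).tolist())
    for y in np.arange(-.17,.06,.02):
        q=w&(abs(C[:,1]-y)<.01)
        if q.sum()>3: print(round(y,2),q.sum(),C[q].max(0).round(3), C[q][:,0].mean().round(4))
    # bed
    b=reg&(C[:,2]>.003)&(C[:,2]<.05)&(C[:,0]>.43)
    r=cv2.minAreaRect(C[b][:,:2].astype(np.float32)); print("bed",r)
    l=reg&(C[:,2]>.115)&(C[:,2]<.14); print("lens",l.sum(),C[l].min(0).round(3),C[l].max(0).round(3))
    v=(C[:,2]>.115)&(C[:,2]<.16)&(C[:,0]>.6)&(C[:,0]<.72)&(abs(C[:,1]+.06)<.1); print("hub",C[v].min(0).round(3),C[v].max(0).round(3))
E
```

```text
[[-0.897 -0.     0.443]
 [-0.443 -0.    -0.897]
 [ 0.    -1.    -0.   ]]
top stop 80 [0.451 0.101 0.047] [0.503 0.113 0.074] [0.475 0.107 0.069]
row y range 205 [[0.468, -0.039, 0.052], [0.487, -0.01, 0.061], [0.508, 0.011, 0.067]]
-0.03 59 [ 0.509 -0.021  0.066] 0.4842
-0.01 98 [ 0.508 -0.001  0.067] 0.4882
0.01 47 [0.505 0.011 0.069] 0.4873
bed ((0.5001481175422668, -0.049173712730407715), (0.4584277272224426, 0.13958783447742462), 89.9395751953125)
lens 1057 [ 0.442 -0.118  0.12 ] [ 0.569 -0.024  0.136]
hub [ 0.601 -0.083  0.119] [ 0.673 -0.056  0.152]
side stop 140 [0.45  0.102 0.045] [0.501 0.122 0.072] [0.475 0.115 0.061]
row y range 276 [[0.47, -0.11, 0.05], [0.491, -0.042, 0.059], [0.513, 0.016, 0.066]]
-0.11 15 [ 0.515 -0.1    0.062] 0.4922
-0.09 39 [ 0.514 -0.08   0.068] 0.4961
-0.07 43 [ 0.513 -0.06   0.066] 0.4946
-0.05 44 [ 0.511 -0.041  0.065] 0.4918
-0.03 35 [ 0.507 -0.021  0.067] 0.4894
-0.01 47 [ 0.506 -0.     0.066] 0.4868
0.01 53 [0.505 0.018 0.065] 0.4877
bed ((0.501379668712616, -0.03865538537502289), (0.4366970360279083, 0.13628332316875458), 89.90055847167969)
lens 500 [ 0.441 -0.119  0.117] [ 0.567 -0.018  0.135]
hub [ 0.602 -0.077  0.115] [ 0.671 -0.046  0.148]
```

```bash
python3 - <<'E'
from h import *
p=dict(np.load("top0.npz")); 
c=[world(p,120+b/3.75,150+a/4,.006)[:2] for a,b in((258,295),(690,267),(703,372),(263,400))]
print(np.round(c,4), np.mean(c,0))
C=cloud(p); R=p["range_z"]
# trough graduated edges z~.032 mask: fit line via edges
M=(C[...,2]>.02)&(C[...,2]<.04)&(C[...,0]>.43)&(C[...,0]<.55)&(C[...,1]>-.22)&(C[...,1]<.11)
Q=C[M]
for y in np.arange(-.2,.1,.03):
    q=Q[abs(Q[:,1]-y)<.015]; 
    if len(q): print(round(y,2),len(q),q[:,0].min().round(4),q[:,0].max().round(4))
p=dict(np.load("side0.npz"));c=[world(p,120+b/4,180+a/4,.006)[:2] for a,b in((307,453),(416,453))]; print(np.round(c,4))
E
```

```text
[[ 0.5175  0.125 ]
 [ 0.5484 -0.201 ]
 [ 0.4639 -0.2108]
 [ 0.4331  0.118 ]] [ 0.49074118 -0.04220441]
-0.2 43 0.48 0.531
-0.17 130 0.4767 0.5308
-0.14 119 0.473 0.5271
-0.11 17 0.4725 0.4846
-0.05 15 0.4647 0.4708
-0.02 28 0.4639 0.5149
0.01 77 0.4603 0.5146
0.04 130 0.4565 0.5107
0.07 123 0.4528 0.5067
0.1 88 0.4523 0.5064
[[0.5157 0.1361]
 [0.4334 0.1314]]
```

{"name": "step_arm", "arguments": {"motion": [[0.6, 0.8, 0, 0, 0, -0.9, 255], [0.6, 1, 0, 0, 0, -0.9, 255], [0.6, 1, 0, 0, 0, -0.9, 255], [0.6, 1, 0, 0, 0, -0.9, 255], [0.6, 1, 0, 0, 0, 0, 255]]}}

```text
t: 2.12
tool_pos: [0.3261, -0.4411, 0.2226]
ee_rot: [-0.102, 2.173, -2.173]
contact_force: [0.5, -0.6, -0.3]
opening: 0.0578
```

{"name": "step_arm", "arguments": {"motion": [[0.6, 1, 0, 0, 0, 0, 255], [0.6, 1, 0, 0, 0, 0, 255], [0.6, 1, 0, 0, 0, 0, 255], [0.6, 1, 0, 0, 0, 0, 255], [0.6, 1, 0, 0, 0, 0, 255]]}}

```text
t: 2.53
tool_pos: [0.3862, -0.3409, 0.2228]
ee_rot: [-0.107, 2.17, -2.171]
contact_force: [0.0, -0.0, 0.1]
opening: 0.025
```

{"name": "step_arm", "arguments": {"motion": [[0.6, 1, 0, 0, 0, 0, 255], [0.6, 1, 0, 0, 0, 0, 255], [0.6, 1, 0, 0, 0, 0, 255], [0.6, 1, -0.5, 0, 0, 0, 255], [0.6, 0.5, -1, 0, 0, 0, 255]]}}

```text
t: 2.95
tool_pos: [0.4474, -0.2507, 0.1957]
ee_rot: [-0.103, 2.164, -2.171]
contact_force: [0.2, -0.1, 0.1]
opening: 0.0004
```

{"name": "step_arm", "arguments": {"motion": [[0.6, 0.8, -1, 0, 0, 0, 255], [0.6, 0.8, -1, 0, 0, 0, 255], [0.6, 0.8, -1, 0, 0, 0, 255], [0.6, 0.8, -1, 0, 0, 0, 255], [0.6, 0.8, -0.4, 0, 0, 0, 255]]}}

```text
t: 3.37
tool_pos: [0.505, -0.1706, 0.1013]
ee_rot: [-0.111, 2.174, -2.171]
contact_force: [-0.1, 0.5, -0.1]
opening: 0.0003
```

```bash
cat > wp.py <<'E'
import numpy as np
pv=np.array([.662,-.067]); xr=np.array([-.0966,.9953]); n=np.array([.9953,.0966])
for th in [.1,.3,.5,.7,.9,1.1,1.3,1.45]:
    l=pv+.155*(-np.cos(th)*n+np.sin(th)*xr); t=np.cos(th)*xr+np.sin(th)*n
    print(th,l.round(3),(l-.061*t).round(3),'perp',round(float((l-[.491,-.042])@n),3))
E
python3 wp.py; python3 - <<'E'
from h import *
p=robot.read_camera("side"); cv2.imwrite("pics/s1.png",cv2.resize(p["image"][60:300,140:370],None,fx=2.5,fy=2.5))
E
```

```text
0.1 [ 0.507 -0.066] [ 0.507 -0.127] perp 0.014
0.3 [ 0.51  -0.036] [ 0.498 -0.095] perp 0.02
0.5 [ 0.519 -0.006] [ 0.495 -0.062] perp 0.032
0.7 [0.534 0.021] [ 0.5   -0.029] perp 0.049
0.9 [0.554 0.045] [0.51  0.002] perp 0.071
1.1 [0.579 0.064] [0.527 0.031] perp 0.097
1.3 [0.606 0.078] [0.549 0.056] perp 0.126
1.45 [0.629 0.084] [0.569 0.071] perp 0.149
```

View pics/s1.png

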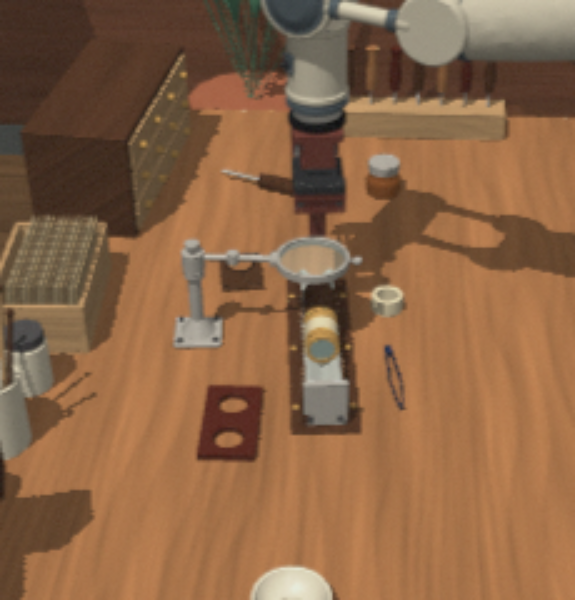

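{"name": "step_arm", "arguments": {"motion": [[0, 0.7, 0.2, 0, 0, 0, 255], [0, 0.7, 0, 0, 0, 0, 255], [-0.1, 0.6, 0, 0, 0, 0, 255], [-0.15, 0.6, 0, 0, 0, 0, 255], [-0.15, 0.6, 0, 0, 0, 0, 255]]}}

```text
t: 3.83
tool_pos: [0.4976, -0.1072, 0.1097]
ee_rot: [-0.105, 2.169, -2.171]
contact_force: [0.7, -0.8, 0.4]
opening: 0.0003
```

{"name": "step_arm", "arguments": {"motion": [[-0.1, 0.6, 0, 0, 0, 0, 255], [-0.05, 0.6, 0, 0, 0, 0, 255], [0, 0.6, 0, 0, 0, 0, 255], [0, 0.6, 0, 0, 0, 0, 255], [0.1, 0.6, 0, 0, 0, 0, 255]]}}

```text
t: 4.25
tool_pos: [0.4965, -0.0468, 0.1087]
ee_rot: [-0.107, 2.171, -2.171]
contact_force: [0.2, 0.4, 0.2]
opening: 0.0002
```

```bash
python3 - <<'E'
from h import *
p=robot.read_camera("side"); cv2.imwrite("pics/s2.png",cv2.resize(p["image"][60:300,140:370],None,fx=2.5,fy=2.5))
E
```

```text
(no output)
```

View pics/s2.png

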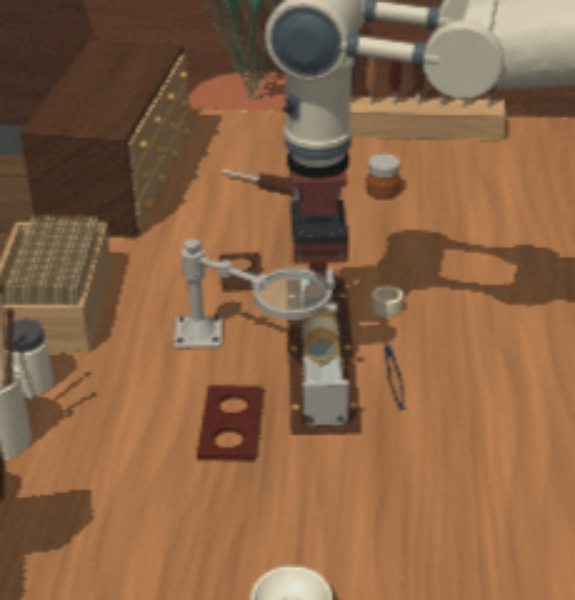

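{"name": "step_arm", "arguments": {"motion": [[0.1, 0.5, 0, 0, 0, 0, 255], [0.15, 0.5, 0, 0, 0, 0, 255], [0.2, 0.5, 0, 0, 0, 0, 255], [0.2, 0.5, 0, 0, 0, 0, 255], [0.25, 0.5, 0, 0, 0, 0, 255]]}}

```text
t: 4.72
tool_pos: [0.5152, 0.003, 0.1085]
ee_rot: [-0.107, 2.171, -2.171]
contact_force: [0.7, -0.7, 0.5]
opening: 0.0004
```

{"name": "step_arm", "arguments": {"motion": [[0.3, 0.5, 0, 0, 0, 0, 255], [0.3, 0.5, 0, 0, 0, 0, 255], [0.35, 0.5, 0, 0, 0, 0, 255], [0.4, 0.45, 0, 0, 0, 0, 255], [0.4, 0.45, 0, 0, 0, 0, 255]]}}

```text
t: 5.13
tool_pos: [0.5505, 0.0511, 0.1086]
ee_rot: [-0.108, 2.171, -2.171]
contact_force: [-0.5, -0.7, -0.5]
opening: 0.0005
```

{"name": "step_arm", "arguments": {"motion": [[0.4, 0.4, 0, 0, 0, 0, 255], [0.45, 0.35, 0, 0, 0, 0, 255], [0.45, 0.3, 0, 0, 0, 0, 255], [0.3, 0.2, 0, 0, 0, 0, 255], [0, 0, 0, 0, 0, 0, 255]]}}

```text
t: 5.55
tool_pos: [0.5827, 0.076, 0.1082]
ee_rot: [-0.108, 2.171, -2.17]
contact_force: [0.1, 0.5, 0.7]
opening: 0.0001
```

```bash
python3 - <<'E'
from h import *
p=robot.read_camera("side"); cv2.imwrite("pics/s3.png",cv2.resize(p["image"][60:300,140:370],None,fx=2.5,fy=2.5))
for q in robot.tip_of("lens",p)[:2]: print(q["confidence"],world(p,*q["centre"],z=.126))
E
```

```text
0.93 [0.63762777 0.08693121 0.126     ]
```

View pics/s3.png

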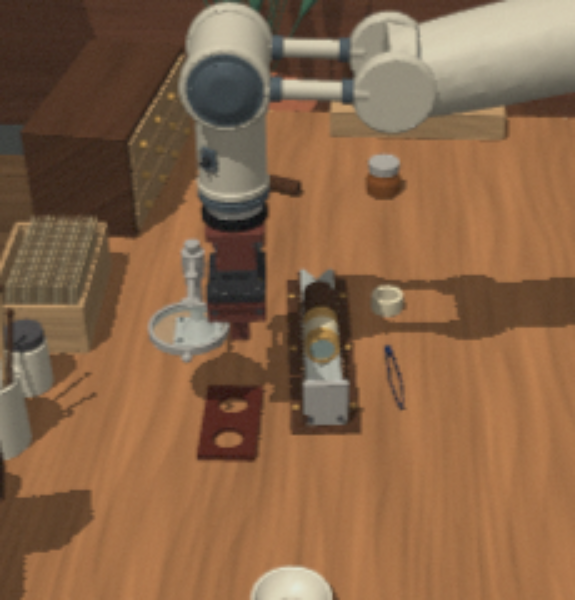

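{"name": "step_arm", "arguments": {"motion": [[-0.8, -0.5, 0, 0, 0, 0, 255], [-0.8, -1, 0.3, 0, 0, 0, 255], [-0.8, -1, 0.2, 0, 0, 0, 255], [-0.8, -1, 0, 0, 0, 0, 255], [-0.8, -1, 0, 0, 0, 0, 255]]}}

```text
t: 6.07
tool_pos: [0.5008, -0.0159, 0.1192]
ee_rot: [-0.106, 2.17, -2.171]
contact_force: [0.3, 0.3, 0.7]
opening: 0.0006
```

{"name": "step_arm", "arguments": {"motion": [[0, -1, 0, 0, 0, 0, 255], [0, -1, 0, 0, 0, 0, 255], [0, -1, 0, 0, 0, 0, 255], [0, -1, 0, 0, 0, 0, 255], [0, -1, 0, 0, 0, 0, 255]]}}

```text
t: 6.48
tool_pos: [0.5012, -0.1162, 0.119]
ee_rot: [-0.106, 2.17, -2.171]
contact_force: [0.7, 0.2, -0.3]
opening: 0.0007
```

{"name": "step_arm", "arguments": {"motion": [[0, -1, 0, 1, 0.1, 0, 255], [0, -0.5, 0, 0, 0, 0, 255], [0, 0, 0, 0, 0, 0, 255]]}}

```text
t: 6.73
tool_pos: [0.501, -0.148, 0.1183]
ee_rot: [-0.108, 2.282, -2.065]
contact_force: [-0.4, 0.2, -0.5]
opening: 0.0003
```

```bash
python3 - <<'E'
from h import *
print(robot.get_state()["tool_pos"])
for n in("side","top"):
  p=robot.read_camera(n); cv2.imwrite(f"pics/{n}4.png",cv2.resize(p["image"][100:280,140:370],None,fx=3.3,fy=3.3)); np.savez(f"{n}4.npz",**{k:v for k,v in p.items() if k!="shot"})
  C=cloud(p).reshape(-1,3)
  w=(C[:,0]>.46)&(C[:,0]<.525)&(C[:,1]>-.14)&(C[:,1]<.07)&(C[:,2]>.05)&(C[:,2]<.075)
  q=C[w]; print(n,len(q),np.percentile(q[:,1],[0,1,5,95,99,100]).round(4))
  for y in np.arange(-.13,.03,.01):
    s=q[abs(q[:,1]-y)<.005]
    if len(s)>2: print(round(y,2),len(s),s.mean(0).round(4),s[:,0].min().round(4),s[:,0].max().round(4))
E
```

```text
[ 0.50104031 -0.14799794  0.11830512]
side 284 [-0.1174 -0.1094 -0.1048  0.0134  0.0159  0.0173]
-0.11 14 [ 0.4977 -0.1078  0.0575] 0.478 0.5152
-0.1 17 [ 0.4959 -0.099   0.0586] 0.4775 0.5146
-0.09 16 [ 0.4979 -0.0913  0.0578] 0.4772 0.5142
-0.08 25 [ 0.4927 -0.0795  0.0594] 0.4767 0.51
-0.07 21 [ 0.495  -0.0706  0.0576] 0.4762 0.5129
-0.06 18 [ 0.4954 -0.0604  0.058 ] 0.4759 0.5118
-0.05 24 [ 0.4921 -0.0502  0.0577] 0.4722 0.5115
-0.04 18 [ 0.4901 -0.0405  0.0584] 0.4714 0.5108
-0.03 21 [ 0.4913 -0.0302  0.0588] 0.4743 0.5101
-0.02 21 [ 0.4897 -0.0206  0.0579] 0.4706 0.5098
-0.01 27 [ 0.4889 -0.0104  0.0589] 0.4702 0.5057
-0.0 18 [ 4.882e-01 -2.000e-04  5.890e-02] 0.4698 0.5052
0.01 36 [0.4856 0.0105 0.057 ] 0.4662 0.5041
0.02 7 [0.485  0.016  0.0601] 0.4755 0.4976
top 475 [-0.0904 -0.087  -0.0836  0.0049  0.0105  0.0109]
-0.09 17 [ 0.4909 -0.0872  0.0594] 0.4757 0.5129
-0.08 48 [ 0.4933 -0.0804  0.0604] 0.4754 0.5162
-0.07 49 [ 0.4944 -0.0704  0.0611] 0.4751 0.5126
-0.06 49 [ 0.4912 -0.0598  0.0601] 0.4722 0.5125
-0.05 46 [ 0.492  -0.0502  0.0606] 0.4718 0.5125
-0.04 52 [ 0.4899 -0.0396  0.0598] 0.4716 0.5089
-0.03 43 [ 0.4902 -0.0298  0.0608] 0.471 0.5086
-0.02 52 [ 0.4878 -0.0198  0.0604] 0.471 0.5085
-0.01 44 [ 0.4898 -0.0099  0.0606] 0.4703 0.5085
-0.0 53 [4.861e-01 2.000e-04 6.030e-02] 0.4677 0.5084
0.01 22 [0.4901 0.0082 0.0607] 0.4674 0.5047
```

View pics/top4.png

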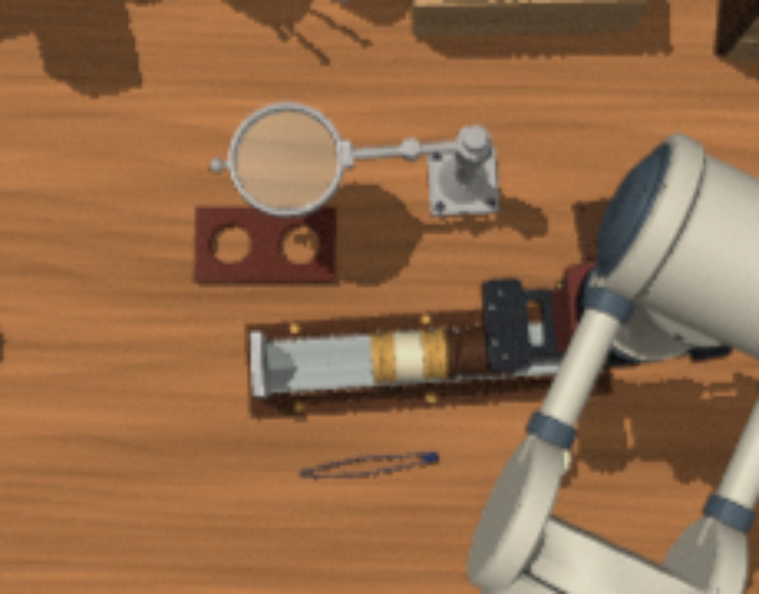

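View pics/side4.png

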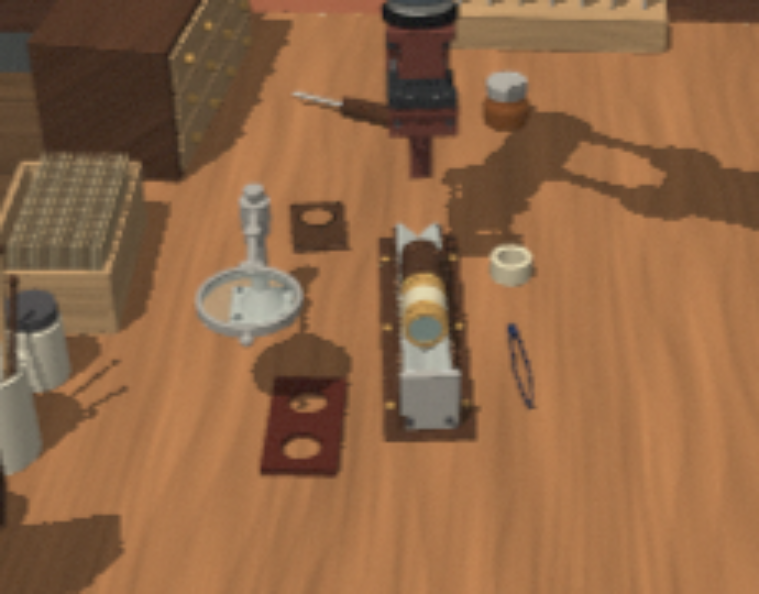

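{"name": "step_arm", "arguments": {"motion": [[0, 0, -1, 0, 0, 0, 255], [0, 0, -1, 0, 0, 0, 255], [0, 0, -1, 0, 0, 0, 255], [0, 0, -0.8, 0, 0, 0, 255], [0, 0, -0.4, 0, 0, 0, 255]]}}

```text
t: 7.25
tool_pos: [0.5007, -0.1427, 0.0324]
ee_rot: [-0.118, 2.281, -2.06]
contact_force: [-0.1, 0.4, -0.4]
opening: 0.0001
```

```bash
python3 - <<'E'
from h import *
s=robot.get_state();print(s["tool_pos"],s["contact_force"])
p=robot.read_camera("side"); cv2.imwrite("pics/s5.png",cv2.resize(p["image"][130:240,200:320],None,fx=5,fy=5))
E
```

```text
[ 0.50071859 -0.14265337  0.03238741] [-0.07061244  0.35209354 -0.39401227]
```

View pics/s5.png

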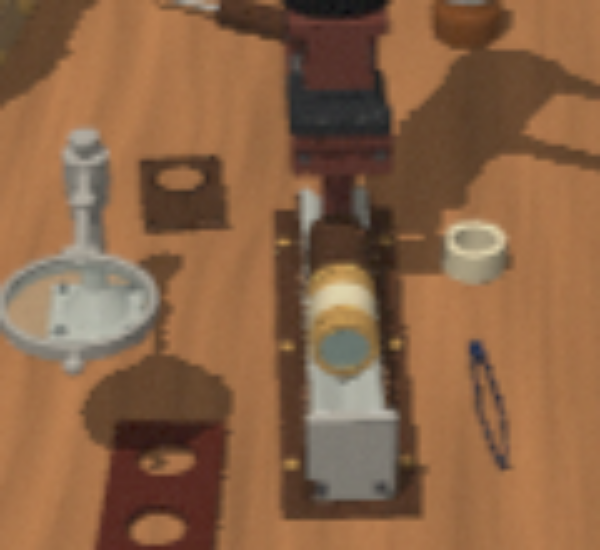

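{"name": "step_arm", "arguments": {"motion": [[-0.02, 0.2, 0, 0, 0, 0, 255], [-0.02, 0.2, 0, 0, 0, 0, 255], [-0.02, 0.2, 0, 0, 0, 0, 255], [-0.02, 0.2, 0, 0, 0, 0, 255], [-0.02, 0.2, 0, 0, 0, 0, 255]]}}

```text
t: 7.72
tool_pos: [0.5002, -0.1246, 0.0357]
ee_rot: [-0.111, 2.278, -2.061]
contact_force: [-0.3, -0.4, 0.4]
opening: 0.0007
```

{"name": "step_arm", "arguments": {"motion": [[-0.02, 0.2, 0, 0, 0, 0, 255], [-0.02, 0.2, 0, 0, 0, 0, 255], [-0.02, 0.2, 0, 0, 0, 0, 255], [-0.02, 0.2, 0, 0, 0, 0, 255], [-0.02, 0.2, 0, 0, 0, 0, 255]]}}

```text
t: 8.13
tool_pos: [0.4982, -0.1052, 0.0352]
ee_rot: [-0.111, 2.278, -2.062]
contact_force: [1.4, -3.2, 2.8]
opening: 0.0005
```

```bash
python3 - <<'E'
from h import *
s=robot.get_state();print(s["tool_pos"],s["contact_force"])
p=robot.read_camera("side"); cv2.imwrite("pics/s6.png",cv2.resize(p["image"][130:240,200:320],None,fx=5,fy=5))
E
```

```text
[ 0.49815527 -0.10520317  0.03522963] [ 1.37353031 -3.16786615  2.7912271 ]
```

View pics/s6.png

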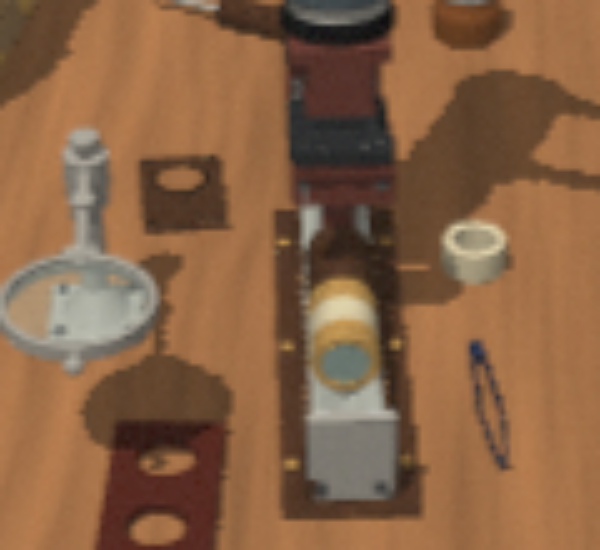

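{"name": "step_arm", "arguments": {"motion": [[-0.02, 0.25, 0, 0, 0, 0, 255], [-0.025, 0.25, 0, 0, 0, 0, 255], [-0.025, 0.25, 0, 0, 0, 0, 255], [-0.025, 0.25, 0, 0, 0, 0, 255], [-0.025, 0.25, 0, 0, 0, 0, 255]]}}

```text
t: 8.6
tool_pos: [0.4952, -0.0793, 0.0345]
ee_rot: [-0.113, 2.28, -2.061]
contact_force: [1.9, -3.5, 1.5]
opening: 0.0007
```

```bash
python3 - <<'E'
from h import *
s=robot.get_state();print(s["tool_pos"],s["contact_force"])
p=robot.read_camera("side"); cv2.imwrite("pics/s7.png",cv2.resize(p["image"][130:240,200:320],None,fx=5,fy=5))
E
```

```text
[ 0.49524812 -0.0793442   0.03452581] [ 1.90139438 -3.4652091   1.54248435]
```

View pics/s7.png

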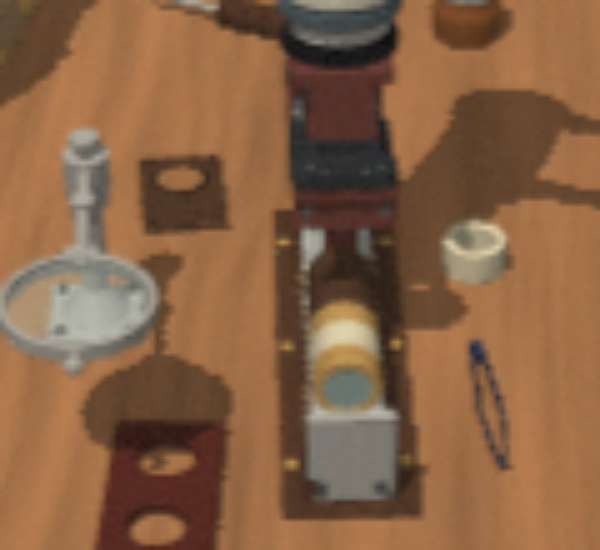

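{"name": "step_arm", "arguments": {"motion": [[-0.015, 0.25, 0, 0, 0, 0, 255], [-0.02, 0.25, 0, 0, 0, 0, 255], [-0.02, 0.25, 0, 0, 0, 0, 255], [-0.02, 0.25, 0, 0, 0, 0, 255], [-0.02, 0.25, 0, 0, 0, 0, 255]]}}

```text
t: 9.07
tool_pos: [0.4929, -0.0544, 0.0343]
ee_rot: [-0.114, 2.28, -2.062]
contact_force: [-1.9, -3.0, 2.3]
opening: 0.0002
```

{"name": "step_arm", "arguments": {"motion": [[-0.02, 0.2, 0, 0, 0, 0, 255], [-0.02, 0.2, 0, 0, 0, 0, 255], [-0.02, 0.15, 0, 0, 0, 0, 255]]}}

```text
t: 9.32
tool_pos: [0.4919, -0.0433, 0.0344]
ee_rot: [-0.114, 2.28, -2.061]
contact_force: [-0.9, -2.8, 1.4]
opening: 0.0006
```

```bash
python3 - <<'E'
from h import *
s=robot.get_state();print(s["tool_pos"],s["contact_force"])
for n in ("side","top"):
  p=robot.read_camera(n); cv2.imwrite(f"pics/{n}8.png",cv2.resize(p["image"][130:240,200:320],None,fx=5,fy=5))
E
```

```text
[ 0.49190111 -0.04335     0.03437375] [-0.93185709 -2.79229925  1.39994673]
```

View pics/top8.png

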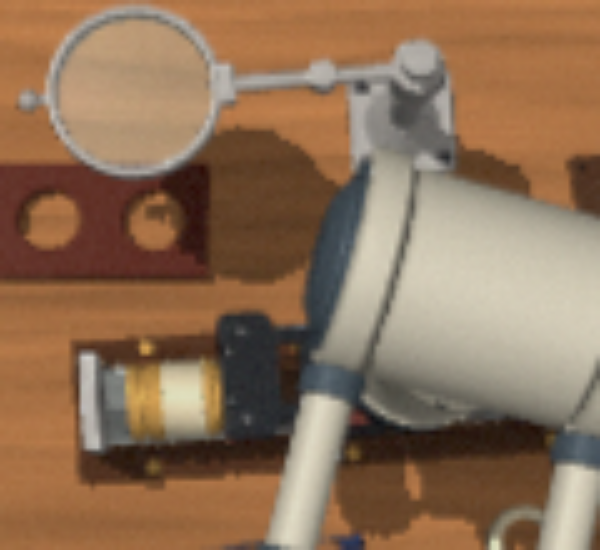

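View pics/side8.png

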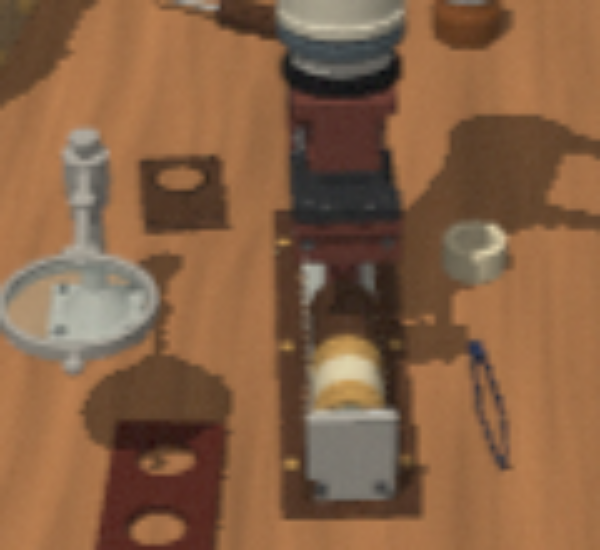

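{"name": "step_arm", "arguments": {"motion": [[-0.015, 0.15, 0, 0, 0, 0, 255], [-0.015, 0.15, 0, 0, 0, 0, 255], [-0.015, 0.15, 0, 0, 0, 0, 255]]}}

```text
t: 9.67
tool_pos: [0.4913, -0.0347, 0.0344]
ee_rot: [-0.113, 2.28, -2.061]
contact_force: [0.3, -0.9, -0.0]
opening: 0.0004
```

{"name": "step_arm", "arguments": {"motion": [[-0.01, 0.1, 0, 0, 0, 0, 255], [-0.01, 0.1, 0, 0, 0, 0, 255]]}}

```text
t: 9.83
tool_pos: [0.4909, -0.0306, 0.0345]
ee_rot: [-0.113, 2.28, -2.061]
contact_force: [0.6, -1.0, -0.1]
opening: 0.0001
```

```bash
python3 - <<'E'
from h import *
s=robot.get_state();print(s["tool_pos"],s["contact_force"])
for n in ("side","top"):
  p=robot.read_camera(n); cv2.imwrite(f"pics/{n}9.png",cv2.resize(p["image"][130:240,200:320],None,fx=5,fy=5))
E
```

```text
[ 0.49091387 -0.03062053  0.03449052] [ 0.59241942 -1.03693077 -0.09116656]
```

View pics/top9.png

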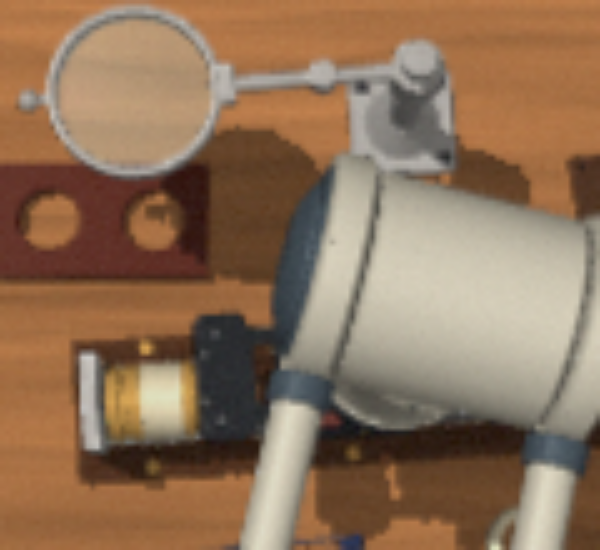

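View pics/side9.png

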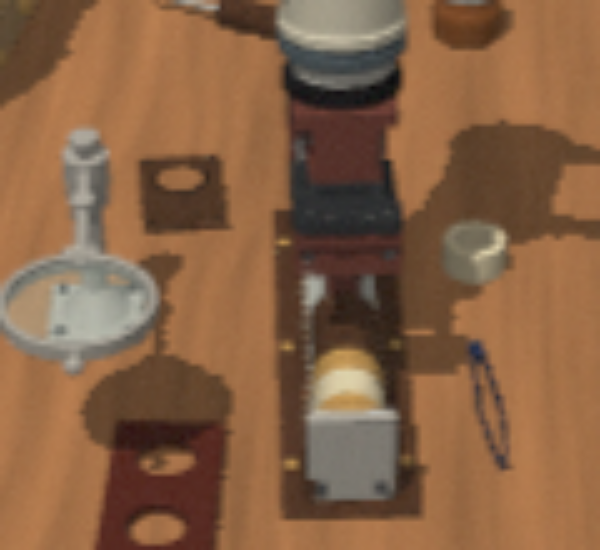

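Nearly home (front cell within about 2 mm of the stop at column 105). I'll press on until the force rises.

{"name": "step_arm", "arguments": {"motion": [[-0.005, 0.08, 0, 0, 0, 0, 255], [-0.005, 0.08, 0, 0, 0, 0, 255]]}}

```text
t: 10.1
tool_pos: [0.4907, -0.0279, 0.0347]
ee_rot: [-0.113, 2.279, -2.062]
contact_force: [-0.8, -1.2, -0.8]
opening: 0.0004
```

{"name": "step_arm", "arguments": {"motion": [[-0.005, 0.08, 0, 0, 0, 0, 255], [0, 0, 0, 0, 0, 0, 255]]}}

```text
t: 10.27
tool_pos: [0.4906, -0.027, 0.0347]
ee_rot: [-0.112, 2.278, -2.064]
contact_force: [0.4, -5.6, -0.4]
opening: 0.0006
```

{"name": "step_arm", "arguments": {"motion": [[0, 0.08, 0, 0, 0, 0, 255], [0, 0, 0, 0, 0, 0, 255]]}}

```text
t: 10.43
tool_pos: [0.4906, -0.0269, 0.0347]
ee_rot: [-0.112, 2.275, -2.068]
contact_force: [-1.1, -10.1, -0.2]
opening: 0.0006
```

{"name": "step_arm", "arguments": {"motion": [[0, 0.08, 0, 0, 0, 0, 255], [0, 0, 0, 0, 0, 0, 255], [0, 0, 0, 0, 0, 0, 255], [0, 0, 0, 0, 0, 0, 255]]}}

```text
t: 10.77
tool_pos: [0.4907, -0.0269, 0.0347]
ee_rot: [-0.111, 2.273, -2.071]
contact_force: [-1.2, -15.1, -0.3]
opening: 0.0004
```

Solidly against the stop (no motion while the force climbs). Backing straight away, then up and clear.

{"name": "step_arm", "arguments": {"motion": [[0, -0.2, 0, 0, 0, 0, 255], [0.02, -0.3, 0, 0, 0, 0, 255], [0.05, -0.6, 0, 0, 0, 0, 255], [0.1, -1, 0, 0, 0, 0, 255], [0.1, -1, 0, 0, 0, 0, 255]]}}

```text
t: 11.18
tool_pos: [0.4962, -0.0855, 0.0347]
ee_rot: [-0.114, 2.279, -2.06]
contact_force: [-0.3, 0.2, 0.1]
opening: 0.0001
```

{"name": "step_arm", "arguments": {"motion": [[0, 0, 1, 0, 0, 0, 255], [0, 0, 1, 0, 0, 0, 255], [0, -0.5, 1, 0, 0, 0, 255], [0, -1, 1, 0, 0, 0, 255], [0, -1, 1, 0, 0, 0, 255]]}}

```text
t: 11.6
tool_pos: [0.496, -0.1355, 0.1356]
ee_rot: [-0.114, 2.279, -2.06]
contact_force: [-0.3, 0.7, 0.8]
opening: 0.0003
```

{"name": "step_arm", "arguments": {"motion": [[0, -1, 1, 0, 0, 0, 255], [0, -1, 0.5, 0, 0, 0, 255], [0, -1, 0, 0, 0, 0, 255], [0, -1, 0, 0, 0, 0, 255], [0, -1, 0, 0, 0, 0, 255]]}}

```text
t: 12.02
tool_pos: [0.496, -0.2364, 0.165]
ee_rot: [-0.112, 2.279, -2.061]
contact_force: [-0.2, 1.2, 0.6]
opening: 0.0007
```

{"name": "step_arm", "arguments": {"motion": [[0, -1, 0, 0, 0, 0, 255], [0, -1, 0, 0, 0, 0, 255], [0, -0.5, 0, 0, 0, 0, 255], [0, 0, 0, 0, 0, 0, 255], [0, 0, 0, 0, 0, 0, 255]]}}

```text
t: 12.43
tool_pos: [0.4959, -0.285, 0.1644]
ee_rot: [-0.112, 2.281, -2.061]
contact_force: [0.3, -0.2, -0.3]
opening: 0.0001
```

```bash
python3 - <<'E'
from h import *
s=robot.get_state();print(s["tool_pos"],s["contact_force"],s["t"])
n2=np.array([.9953,.0966])
for n in ("side","top"):
  p=robot.read_camera(n); cv2.imwrite(f"pics/{n}10.png",cv2.resize(p["image"][120:260,180:350],None,fx=4.4,fy=4.2))
  for q in robot.tip_of("lens",p)[:1]:
    l=world(p,*q["centre"],z=.126); print("lens",l,(l[:2]-[.491,-.042])@n2)
  C=cloud(p).reshape(-1,3)
  w=(C[:,0]>.45)&(C[:,0]<.525)&(C[:,1]>-.14)&(C[:,1]<.13)&(C[:,2]>.045)&(C[:,2]<.075)
  q=C[w]; print(n,len(q),np.percentile(q[:,1],[0,1,2,5]).round(4))
  for y in np.arange(-.04,.12,.01):
    s=q[abs(q[:,1]-y)<.005]
    if len(s)>2: print(round(y,2),len(s),s.mean(0).round(4),s.max(0).round(4), "axis",round(.491-.097*(y+.042),4))
E
```

```text
[ 0.4959357  -0.28498045  0.16435011] [ 0.26928858 -0.23995835 -0.34998833] 12.4333
lens [0.64507636 0.08934862 0.126     ] 0.1660404751725931
side 436 [-0.019  -0.0176 -0.0147 -0.0104]
-0.02 9 [ 0.4835 -0.0175  0.0589] [ 0.4965 -0.0157  0.0615] axis 0.4889
-0.01 28 [ 0.4883 -0.0099  0.0562] [ 0.5089 -0.0058  0.0639] axis 0.4879
0.0 21 [0.4876 0.0011 0.0574] [0.5084 0.0044 0.0647] axis 0.4869
0.01 24 [0.4868 0.0101 0.0575] [0.5078 0.015  0.0635] axis 0.486
0.02 24 [0.486  0.0193 0.0581] [0.504  0.0235 0.0642] axis 0.485
0.03 27 [0.4851 0.0296 0.0585] [0.5032 0.035  0.0634] axis 0.484
0.04 29 [0.4822 0.0411 0.0577] [0.5025 0.0449 0.0639] axis 0.483
0.05 25 [0.4831 0.0501 0.0577] [0.5022 0.0549 0.0675] axis 0.4821
0.06 24 [0.481  0.0601 0.0577] [0.5015 0.0644 0.0657] axis 0.4811
0.07 30 [0.4803 0.0698 0.0573] [0.5008 0.0745 0.0652] axis 0.4801
0.08 24 [0.4811 0.0796 0.0587] [0.5002 0.0847 0.0645] axis 0.4792
0.09 28 [0.4805 0.0902 0.0606] [0.4965 0.0949 0.0647] axis 0.4782
0.11 73 [0.4711 0.1118 0.0602] [0.5013 0.115  0.0707] axis 0.4763
lens [0.65687679 0.08424589 0.126     ] 0.177292
[... 294 characters left out ...]
01 0.0598] [0.5088 0.0139 0.0684] axis 0.486
0.02 54 [0.4838 0.0202 0.0611] [0.5047 0.0249 0.0667] axis 0.485
0.03 46 [0.4847 0.0301 0.0589] [0.5047 0.0341 0.0664] axis 0.484
0.04 55 [0.4824 0.0399 0.0604] [0.5046 0.0448 0.0694] axis 0.483
0.05 45 [0.4837 0.05   0.0586] [0.5043 0.0542 0.0654] axis 0.4821
0.06 54 [0.4795 0.0601 0.0599] [0.5011 0.0649 0.067 ] axis 0.4811
0.07 47 [0.4812 0.07   0.0599] [0.5007 0.0745 0.0681] axis 0.4801
0.08 57 [0.4784 0.08   0.0603] [0.5006 0.0848 0.0676] axis 0.4792
0.09 47 [0.4799 0.09   0.0588] [0.5008 0.0946 0.0661] axis 0.4782
0.1 59 [0.4749 0.1    0.0616] [0.4972 0.105  0.0743] axis 0.4772
0.11 61 [0.4789 0.109  0.0684] [0.5036 0.1131 0.0735] axis 0.4763
```

View pics/top10.png

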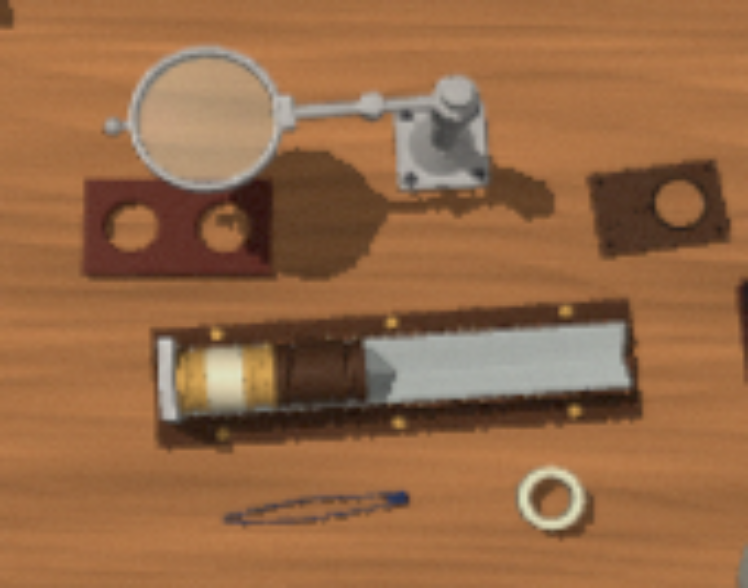

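View pics/side10.png

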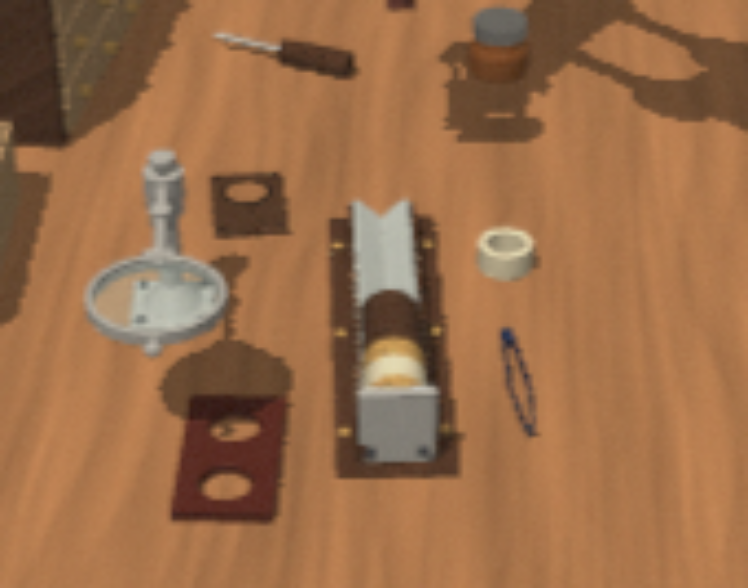

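```bash
python3 -c "
from h import *
print(robot.finish_job())"
```

```text
the job is handed in; nothing more can be done
None
```

I swung the magnifier clear on the stop side, pushed the row home with shut fingers on the barrel's free end, and backed away. The job is handed in at about 12.5 s of the 48 s allowed; the interface reports no verdict.

**Magnifier:** the last pictures put the lens centre 166 mm (side camera) and 177 mm (top camera) from the rail's centre line. The two disagree by 11 mm, but both are well past the 92 mm needed.

**Row:** the push force rose from about 1 N to 15 N with no further movement, so the row is solidly against the stop. The last top picture shows no gaps. The barrel's free end is at y ≈ -0.018 to -0.019 m. With the row's 124 mm length that puts the stop face at about y = 0.105 m. My earlier depth readings gave 0.101 to 0.102 m, so they agree to about 4 mm. Height and sideways position match the trough's axis to within the cameras' accuracy, about 2 mm.

**Other objects:** the tweezers, spare spacer, eyepiece plate and lens board lie where they were by eye. I did not re-measure them or the dish, screwdriver and jar. After backing off, the fingers were about 0.27 m from the row, with no contact force beyond sensor noise.

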